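# Gather the stirring bars in one corner of the tote

## Task

One white stirring bar has strayed onto the worktop: put it back in the blue tote with the other three and let go of it. Then lift the tote clear of the worktop by its upright grip and tip it so that all four bars slide into the red corner and none is left off the red patch. Finish holding the tote still in the air, plainly tilted, with all four bars in the red corner; leave the glassware and bottles where they stand.

Things in the scene. Friction and masses are not known exactly. Their poses are not given: they have to be found in the camera images.
- tote: open blue plastic parts tote, 150 x 130 mm, walls 36 mm high and 3 mm thick, floor 3 mm thick, weighing 130 to 210 g. Origin: centre of its underside; x along its 150 mm length toward the end that carries the grip, y across, z up out of its mouth. Its inside runs x -72..69, y -62..62 mm. The inside of the (-x, -y) corner is coloured red over a 75 x 72 mm patch of floor (tote x -72..+3, y -62..+10 mm) and up both walls.
- tote_grip (a point): middle of the part of the tote's grip that is to be held: a flat upright plate on the tote's +x end wall, 12 mm thick along the tote's x and 50 mm wide along its y, standing free from 36 mm to its top at 82 mm above the tote's underside; the point is 62 mm above the underside, at tote x = 75 mm, y = 0. Same axes as the tote.
- red_corner (a point): inner bottom corner of the tote at the red patch, on the floor (tote x -72, y -62, z 3 mm)
- red_corner_under (a point): outer lowest point of the tote under the red corner (tote x -75, y -65, z 0 mm)
- stray_bar_center (a point): centre of the white stirring bar that lies on the worktop at the start, to the right of the tote: 8 x 28 x 8 mm eight-sided rod, slippery plastic, 12 g; its long axis is y
- bar0_center (a point): centre of one of the three white stirring bars that lie in the tote at the start (8 x 28 x 8 mm, slippery: friction about 0.13; long axis y)
- bar1_center (a point): centre of one of the three white stirring bars that lie in the tote at the start (8 x 28 x 8 mm, slippery: friction about 0.13; long axis y)
- bar2_center (a point): centre of one of the three white stirring bars that lie in the tote at the start (8 x 28 x 8 mm, slippery: friction about 0.13; long axis y)
- conical_flask: bystander: conical flask, 83 mm wide, 130 mm tall; origin at the centre of its underside
- dropper_bottle: bystander: small brown dropper bottle with black bulb, 28 mm wide, 84 mm tall; origin at the centre of its underside
- weighing_bottle: bystander: small lidded glass weighing bottle, 35 mm wide, 65 mm tall; origin at the centre of its underside
- petri_dish: bystander: covered glass dish, 65 mm wide, 15 mm high; origin at the centre of its underside

How it is judged:
On the way:
1. the stray bar lies in the tote, let go of, while the tote stands on the worktop (x of stray_bar_center in the frame of tote between -0.073 and 0.071 m and y of stray_bar_center in the frame of tote between -0.063 and 0.063 m and z of stray_bar_center in the frame of tote below 0.034 m and contact force between stray_bar and the fingers below 0.05 N and height (world z) of red_corner_under below 0.01 m and angle between tote's own z axis and vertical below 0.08 rad), for 0.2 s.
At the end, for the whole second after the job is handed in: The tote is held in the gripper, still (under 30 mm/s), its red corner at least 12 mm clear of the worktop, its floor tilted at least 12 degrees, and the centres of all four stirring bars lie over the red patch (75 x 72 mm at the red corner), below the rim (height (world z) of red_corner_under above 0.012 m and angle between tote's own z axis and vertical above 0.21 rad and contact force between the fingers and tote above 1 N and linear speed of tote below 0.03 m/s and x of bar0_center in the frame of tote between -0.073 and 0.003 m and y of bar0_center in the frame of tote between -0.063 and 0.01 m and z of bar0_center in the frame of tote between 0 and 0.034 m and x of bar1_center in the frame of tote between -0.073 and 0.003 m and y of bar1_center in the frame of tote between -0.063 and 0.01 m and z of bar1_center in the frame of tote between 0 and 0.034 m and x of bar2_center in the frame of tote between -0.073 and 0.003 m and y of bar2_center in the frame of tote between -0.063 and 0.01 m and z of bar2_center in the frame of tote between 0 and 0.034 m and x of stray_bar_center in the frame of tote between -0.073 and 0.003 m and y of stray_bar_center in the frame of tote between -0.063 and 0.01 m and z of stray_bar_center in the frame of tote between 0 and 0.034 m); the arm keeps its last pose, push and grip.
It fails at once if the conical flask, a small bottle or the dish standing about was moved by more than 3 cm or tipped over ((distance of conical_flask from where it was at the start of the episode above 0.03 m or angle between conical_flask's own z axis and vertical above 0.5 rad) or (distance of dropper_bottle from where it was at the start of the episode above 0.03 m or angle between dropper_bottle's own z axis and vertical above 0.5 rad) or (distance of weighing_bottle from where it was at the start of the episode above 0.03 m or angle between weighing_bottle's own z axis and vertical above 0.5 rad) or (distance of petri_dish from where it was at the start of the episode above 0.03 m or angle between petri_dish's own z axis and vertical above 0.5 rad)).
It also fails if it takes over 51 s, if anything falls off the work surface, if the arm or the gripper's body presses on something with over 40 N, if the wrist force passes 120 N, or if a joint passes its speed limit or range.

## Robot

A 7-joint arm with a two-finger parallel gripper is mounted at the origin on a cart in front of the work surface, level with it; the furniture and walls round the work are solid. World frame = base frame: x ahead of the robot, y to its left, z up, the work surface at z = 0. Lengths are in m, angles in rad, forces in N, time in s.
With the tool pointing down it reaches from about 0.375 to 0.925 m from the base axis. Payload 3.1 kg.
Tool frame: the origin (TCP) lies between the finger pads; the fingertips stand 19 mm ahead of it and the grasp point (between the pads) is the TCP; z points along the fingers, y is the direction in which the jaws open and shut (so a half turn about z gives the same grasp; the last joint's range is limited). The gripper opens to 85 mm and grips with 20 to 120 N. Pads are 22 mm wide; open, the fingers measure 114 mm over their backs; the gripper's body (76 mm by 85 mm) begins 54 mm behind the grasp point. The pads swing forward as they close: fully open they stand 13 mm farther back than shut.
Start: joints at [-1.223, 0.383, 0.044, 1.598, -0.018, 1.161, -0.05], TCP at [0.28, 0.586, 0.25] pointing down, gripper open.
Joint ranges: [-2.61, 2.61], [-0.41, 2.15], [-1.48, 1.57], [0, 2.5], [-1.57, 4.71], [0.05, 1.97], [-2.85, 2.85]. Speed limits (rad/s): [2.79, 2.79, 3.14, 3.14, 3.14, 3.14, 3.14].

## Interface

Orientations are given as a unit quaternion [x, y, z, w].
In Python, from bench import move_ptp, movel, move_j, move_gripper, pause, inverse_kinematics, read_camera, camera_params, MotionError, sign_off, look_for, tip_of, read_time_s, read_qpos, read_joint_vel, read_effort, read_eef_pos, read_tcp_rot, read_ft_force, read_ft_torque, read_finger_gap gives the robot as it stands. Calls block until the motion is done:
- move_ptp(position, orientation): joint-space move of the TCP to a pose.
- movel(position, orientation=None, speed=0.15): straight line of the TCP; orientation=None keeps the orientation; speed is the mean speed in m/s.
- move_j(angles): joint-space move.
- move_gripper(opening, effort=None): finger opening in m; effort is the grip in N (None keeps the last); returns when the fingers have stopped.
- pause(seconds).
- inverse_kinematics(position, orientation): joint angles nearest the present ones, or None.
- read_camera(name): name is "scene" or "top" or "wrist"; returns the picture (420x560x3 uint8, red, green, blue); there is no depth.
- camera_params(name): a dict with "K" (3x3 intrinsics, pixels), "camera_from_world" (4x4, takes a point from world to camera coordinates). Camera axes: x right, y down, z forward; pixel columns grow to the right and rows downward; lengths in m; the calibration is good to about 2 mm. A picture is of the moment at which its call begins: read the wrist's pose just before it. camera_params takes no time and is no camera call; for the wrist camera it gives the pose at the moment of the call.
A pose or a line that the arm cannot do raises MotionError and nothing moves.
- sign_off(): hands the job in, once; it reports no verdict.
Trained networks look in the newest picture that a camera, given by its name, has taken for a name from the list of things; names that differ only in an ending like _2 or _b are one class to them, and where a whole thing is asked for, a point or a joint stands for the part that bears it (a point fixed in the world has none). Each returns a list of dicts, best first, with "confidence" (0 to 1); they miss things now and then, are a little off and sometimes report something else, mostly with a low value. They report only what shows in the picture. A call takes as long as a camera call.
- look_for(camera, name): "at" ([column, row] in pixels, amid what is visible of it).
- tip_of(camera, name): "at" ([column, row] in pixels: a listed point, or the origin of a listed thing).
Readings, each from a call of its own:
- read_time_s(): time.
- read_qpos(): joint angles.
- read_joint_vel(): joint speeds.
- read_effort(): joint torques, N m.
- read_eef_pos(): TCP position.
- read_tcp_rot(): TCP orientation.
- read_ft_force(): force on the tool from outside, world axes, zero at the start.
- read_ft_torque(): the same for the moment, N m.
- read_finger_gap(): finger opening in m.
Only numpy, scipy, OpenCV 4.12 (cv2) and the standard library are available. Lean on these libraries where they do the work, as an engineer would, in place of code of your own. Each camera call takes 0.05 s, during which the arm holds its last target. There are 200 camera calls.

## Working session

There is one attempt and no reset: what is moved stays moved. The work goes in short steps, each a Python script; the robot and the scene stay as the last script left them, time stands still between calls to the robot, and variables do not carry over. Pictures are saved under pics/ and viewed, on a budget of 10 in all, crops included, one or two more only if the job needs it, and the job is handed in when it is done.

```bash
mkdir -p pics; cat > h.py <<'E'
import numpy as np, cv2
from scipy.spatial.transform import Rotation as R
from bench import *
def P(name):
    c=camera_params(name); return np.array(c["K"]),np.array(c["camera_from_world"])
def ray(name,uv,z):
    K,T=P(name); Rm,t=T[:3,:3],T[:3,3]
    d=Rm.T@np.linalg.inv(K)@np.array([uv[0],uv[1],1.]); o=-Rm.T@t
    return o+d*(z-o[2])/d[2]
def proj(name,X):
    K,T=P(name); p=K@(T[:3,:3]@np.asarray(X,float)+T[:3,3]); return p[:2]/p[2]
def save(im,f): cv2.imwrite('pics/'+f,cv2.cvtColor(im,cv2.COLOR_RGB2BGR))
E
python3 - <<'E'
from h import *
for c in ["top","scene"]:
    im=read_camera(c); save(im,c+"1.png")
    K,T=P(c); print(c,"cam at",(-T[:3,:3].T@T[:3,3]).round(3))
    for n,z in [("tote",0),("tote_grip",.062),("red_corner",.003),("red_corner_under",0),("stray_bar_center",.004),("bar0_center",.007),("conical_flask",0),("dropper_bottle",0),("weighing_bottle",0),("petri_dish",0)]:
        print(n,[(np.round(d["at"]).tolist(),round(d["confidence"],2),ray(c,d["at"],z)[:2].round(3).tolist()) for d in tip_of(c,n)[:4]])
print(read_time_s(), read_tcp_rot(), read_eef_pos())
E
```

```text
top cam at [0.437 0.036 1.398]
tote [([244.0, 221.0], 0.86, [0.497, 0.161])]
tote_grip [([246.0, 198.0], 0.84, [0.56, 0.15]), ([255.0, 213.0], 0.19, [0.515, 0.122])]
red_corner [([260.0, 250.0], 0.96, [0.41, 0.111])]
red_corner_under [([260.0, 256.0], 0.9, [0.392, 0.113]), ([374.0, 238.0], 0.34, [0.442, -0.225])]
stray_bar_center [([373.0, 237.0], 0.48, [0.447, -0.221])]
bar0_center [([256.0, 212.0], 0.51, [0.523, 0.124]), ([234.0, 205.0], 0.48, [0.542, 0.19])]
conical_flask [([160.0, 231.0], 0.63, [0.469, 0.41])]
dropper_bottle [([428.0, 248.0], 0.61, [0.414, -0.381])]
weighing_bottle [([428.0, 202.0], 0.64, [0.55, -0.385])]
petri_dish [([256.0, 158.0], 0.83, [0.685, 0.123]), ([246.0, 199.0], 0.32, [0.561, 0.153])]
scene cam at [-0.656 -0.     0.788]
tote [([237.0, 238.0], 0.81, [0.509, 0.158])]
tote_grip [([241.0, 208.0], 0.93, [0.568, 0.152])]
red_corner [([254.0, 262.0], 0.73, [0.4, 0.102]), ([253.0, 234.0], 0.58, [0.529, 0.117])]
red_corner_under [([253.0, 261.0], 0.88, [0.407, 0.104])]
stray_bar_center [([377.0, 253.0], 0.5, [0.452, -0.217])]
bar0_center [([254.0, 233.0], 0.59, [0.527, 0.113])]
conical_flask [([139.0, 240.0], 0.96, [0.488, 0.422]), ([375.0, 256.0], 0.25, [0.444, -0.212])]
dropper_bottle []
weighing_bottle [([433.0, 233.0], 0.8, [0.565, -0.387])]
petri_dish []
1.1 [ 2.21031821e-01  9.75266596e-01  8.43465359e-06 -1.10422947e-05] [0.28024517 0.5864932  0.25027561]
```

View pics/top1.png

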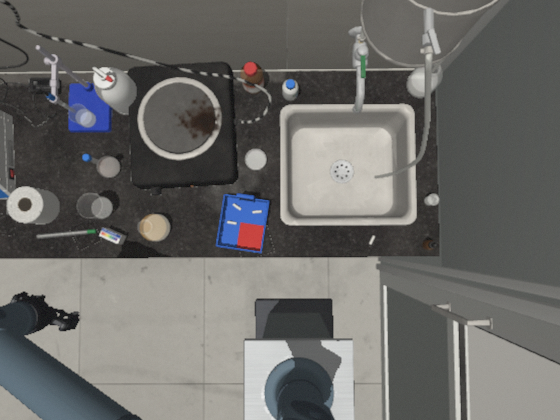

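View pics/scene1.png

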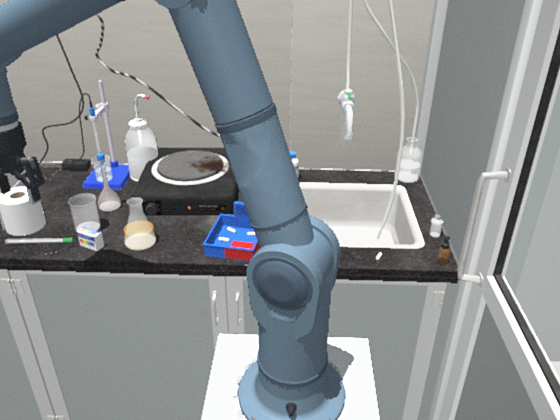

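```bash
cat >> h.py <<'E'
def down(psi):
    y=np.array([np.cos(psi),np.sin(psi),0]); z=np.array([0,0,-1.]); x=np.cross(y,z)
    return R.from_matrix(np.c_[x,y,z])
def best(p,psis):
    q0=np.array(read_qpos()); o=[]
    for s in psis:
        q=inverse_kinematics(list(p),down(s).as_quat().tolist())
        if q is not None: o.append((np.abs(np.array(q)-q0).max(),s,np.array(q)))
    return min(o,key=lambda t:t[0])
E
python3 - <<'E'
from h import *
im=cv2.imread('pics/top1.png'); 
g=im[226:252,360:386].min(2); n,l,s,c=cv2.connectedComponentsWithStats((g>120).astype(np.uint8)); print(s.tolist())
ys,xs=np.where(g>120); pts=np.array([ray("top",(x+360,y+226),.004)[:2] for x,y in zip(xs,ys)])
m=pts.mean(0);w,v=np.linalg.eigh(np.cov(pts.T)); print(m,v[:,1],np.sqrt(w))
d,s,q=best([.45,-.22,.18],[np.pi/2,-np.pi/2,0,np.pi]); print(d,s,q.round(2))
move_ptp([.45,-.22,.18],down(s).as_quat().tolist())
save(read_camera("wrist"),"w1.png"); print(read_time_s(),read_eef_pos())
for n in("stray_bar_center",): print([(d["at"],d["confidence"],ray("wrist",d["at"],.004)) for d in tip_of("wrist",n)])
K,T=P("wrist");print(-T[:3,:3].T@T[:3,3])
E
```

```text
[[0, 0, 26, 26, 647], [9, 9, 6, 10, 29]]
[ 0.43876063 -0.21635675] [-0.89065289  0.45468388] [0.00255649 0.00811449]
0.9154125726919486 -1.5707963267948966 [-0.47  0.27  0.96  2.05 -0.27  0.95 -0.94]
4.0583 [ 0.45068333 -0.21910921  0.18000833]
[([280.3, 204.2], 0.62, array([ 0.44068217, -0.21865547,  0.004     ])), ([468.2, 77.7], 0.54, array([ 0.55634085, -0.38417923,  0.004     ]))]
[ 0.5230492  -0.21918013  0.30302117]
```

View pics/w1.png

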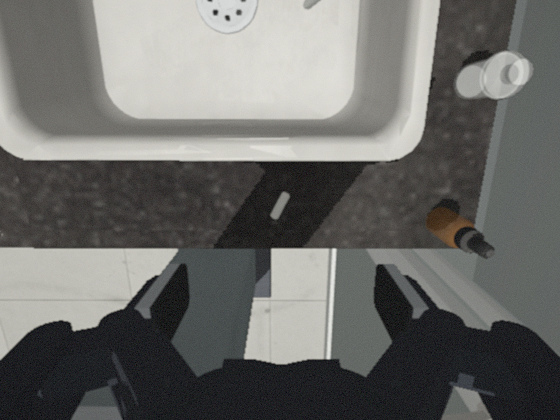

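The wrist view shows the stray bar from (274,219) to (287,193), centred near (280,206), between the sink rim and the front edge. It lies about -27° from world x, and the bottles are well off to the right.

```bash
python3 - <<'E'
from h import *
im=cv2.imread('pics/w1.png'); g=cv2.GaussianBlur(im[185:230,262:300].min(2),(3,3),0); m=(g>95).astype(np.uint8)
n,l,s,c=cv2.connectedComponentsWithStats(m); k=1+s[1:,4].argmax(); print(s[k])
ys,xs=np.where(l==k); pts=np.array([ray("wrist",(x+262,y+185),.005)[:2] for x,y in zip(xs,ys)])
b=pts.mean(0);w,v=np.linalg.eigh(np.cov(pts.T)); a=np.arctan2(v[1,1],v[0,1]); print(b,np.degrees(a),np.sqrt(12*w))
d,s,q=best([*b,.1],[a+np.pi/2,a-np.pi/2]); print(d,s,q.round(2))
o=down(s).as_quat().tolist()
move_gripper(.032,30); move_ptp([*b,.09],o); 
save(read_camera("wrist"),"w2.png")
ok=inverse_kinematics([*b,.0215],o); print(ok,read_time_s())
movel([*b,.0215],o,.1); print(read_ft_force(),read_eef_pos())
move_gripper(0.0,30); print(read_finger_gap())
movel([*b,.16],o,.15); pause(.1);save(read_camera("wrist"),"w3.png"); print(read_finger_gap(),read_time_s(),read_qpos())
E
```

```text
[  9   7  18  27 225]
[ 0.43992215 -0.21786454] 152.90037233807092 [0.00798039 0.02784372]
0.28249010964846766 4.239411251619495 [-0.43  0.44  0.95  2.13 -0.49  0.81 -1.22]
[-0.29649628  0.57605121  0.78861046  2.14514966 -0.66235262  0.67940825
 -1.09392029] 5.1667
[0.44539642 0.21535595 0.07456056] [ 0.44052591 -0.2182673   0.02206684]
0.006521381608057758
0.00628453203464434 7.5667 [-0.55130935  0.32968297  1.06874524  2.09257464 -0.36347203  0.9206601
 -1.32327576]
```

View pics/w3.png

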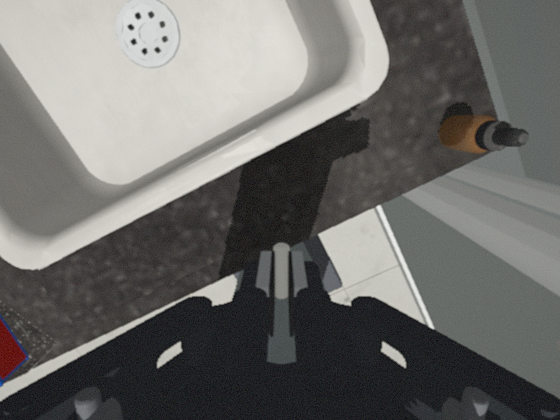

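Bar is held (gap 6.3 mm). Next I look at the tote from above.

```bash
python3 - <<'E'
from h import *
p=[.44,.15,.2]
d,s,q=best(p,[-np.pi/2,np.pi/2]); print(d,s,q.round(2))
p0=read_eef_pos(); movel([p0[0],p0[1],.2])
move_ptp(p,down(s).as_quat().tolist()); pause(.1)
im=read_camera("wrist"); save(im,"w4.png"); print(read_finger_gap(),read_time_s())
for n,z in [("tote",0),("tote_grip",.062),("red_corner",.003),("red_corner_under",0),("bar0_center",.007)]:
    print(n,[(np.round(d["at"]).tolist(),round(d["confidence"],2),ray("wrist",d["at"],z)[:2].round(4).tolist()) for d in tip_of("wrist",n)[:4]])
hsv=cv2.cvtColor(im,cv2.COLOR_RGB2HSV); blue=((hsv[...,0]>100)&(hsv[...,0]<130)&(hsv[...,1]>120)).astype(np.uint8)
print(blue.sum())
E
```

```text
0.8921627785519076 -1.5707963267948966 [-1.44  0.13  1.11  2.12 -0.14  0.97 -1.83]
0.006294287145176335 9.5083
tote [([270.0, 141.0], 0.87, [0.4898, 0.1597]), ([312.0, 105.0], 0.47, [0.5237, 0.1179])]
tote_grip [([281.0, 44.0], 0.89, [0.565, 0.1483]), ([322.0, 220.0], 0.52, [0.4269, 0.1133])]
red_corner [([315.0, 220.0], 0.63, [0.4075, 0.113])]
red_corner_under [([322.0, 222.0], 0.62, [0.4041, 0.1048])]
bar0_center [([313.0, 103.0], 0.51, [0.5251, 0.1189])]
20687
```

View pics/w4.png

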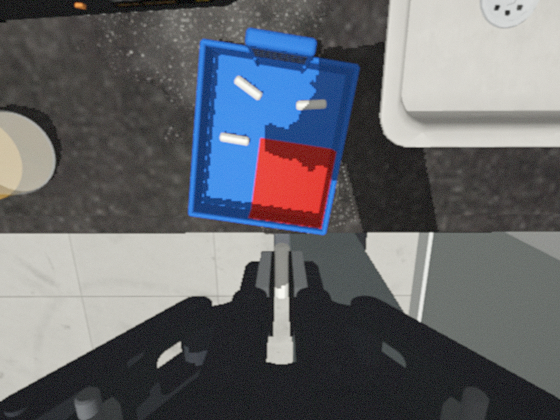

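The tote rim corners are at about (203,42), (358,66), (326,233) and (190,214), with the red patch near (292,182). The three bars are at (248,88), (311,104) and (235,139), and the stray is still in the jaws. I'll fit the tote pose and place the bar.

```bash
python3 - <<'E'
from h import *
px=[(203,42),(358,66),(326,233),(190,214),(262,138),(335,149)]
loc=np.array([(75,65,36),(75,-65,36),(-75,-65,36),(-75,65,36),(3,10,3),(3,-62,3)])/1000.
W=np.array([ray("wrist",p,l[2])[:2] for p,l in zip(px,loc)]); print(W.round(4))
# rigid 2D fit
lc,wc=loc[:,:2].mean(0),W.mean(0); H=(loc[:,:2]-lc).T@(W-wc); th=np.arctan2(H[0,1]-H[1,0],H[0,0]+H[1,1])
c,s=np.cos(th),np.sin(th); Rm=np.array([[c,-s],[s,c]]); t=wc-Rm@lc
print("tote",t,np.degrees(th),"resid mm",((loc[:,:2]@Rm.T+t-W)*1000).round(1).tolist())
print("grip",Rm@[.075,0]+t,"corner",Rm@[-.072,-.062]+t)
for b in[(248,88),(311,104),(235,139)]: print("bar in tote",(Rm.T@(ray("wrist",b,.007)[:2]-t)).round(3))
np.save("tote.npy",[*t,th])
E
```

```text
[[0.5718 0.2132]
 [0.5534 0.0847]
 [0.4045 0.1058]
 [0.4241 0.2363]
 [0.4927 0.1682]
 [0.4818 0.0952]]
tote [0.48833102 0.15930845] -8.440443799962297 resid mm [[0.3, -0.6], [-0.5, -0.7], [0.1, 0.2], [-0.4, -1.7], [0.1, 0.6], [0.4, 2.3]]
grip [0.5625187  0.14829985] corner [0.40801042 0.10854823]
bar in tote [0.047 0.028]
bar in tote [ 0.041 -0.033]
bar in tote [-0.001  0.035]
```

```bash
python3 - <<'E'
from h import *
x,y,th=np.load("tote.npy"); Rm=R.from_euler('z',th).as_matrix()[:2,:2]
p=Rm@[-.036,-.018]+[x,y]; o=down(-np.pi/2+th).as_quat().tolist()
print(inverse_kinematics([*p,.026],o))
move_ptp([*p,.1],o); movel([*p,.0265],o,.1); print(read_ft_force(),read_finger_gap())
move_gripper(.022); pause(.15)
movel([*p,.13],o,.15); p2=[.42,.15,.2]
move_ptp(p2,down(-np.pi/2).as_quat().tolist()); pause(.1)
save(read_camera("wrist"),"w5.png"); print(read_time_s(),read_qpos())
# candidate grip orientations
g=Rm@[.075,0]+[x,y]
for s in(th,th+np.pi):
  D=down(s)
  for a,b in[(0,0),(20,20),(25,20)]:
    T=R.from_euler('z',th)*R.from_euler('yx',[-a,b],degrees=True)*R.from_euler('z',-th)
    for h in (.062,.26):
      q=inverse_kinematics([g[0]-(.03 if h>.1 else 0),g[1],h],(T*D).as_quat().tolist()); print(round(s,2),a,b,h,None if q is None else np.round(q,2))
E
```

```text
[-1.15034088  0.57660428  0.87396445  2.18692294 -0.71453475  0.69195333
 -1.49331891]
[-0.3620115  -0.28270218 -0.03796332] 0.00649029822972286
13.075 [-1.77025497  0.1292622   1.43421909  2.15995699 -0.15289817  0.97078388
 -1.821473  ]
-0.15 0 0 0.062 [-0.72  0.54  0.48  1.91 -0.35  0.78 -0.19]
-0.15 0 0 0.26 [-1.08  0.25  0.85  1.85 -0.2   1.13 -0.3 ]
-0.15 20 20 0.062 [-0.02  0.38 -0.24  2.2  -0.64  0.15  0.18]
-0.15 20 20 0.26 [-1.65 -0.37  1.24  2.18  0.4   0.63 -0.82]
-0.15 25 20 0.062 [ 0.25  0.42 -0.57  2.24  1.53  0.08 -1.95]
-0.15 25 20 0.26 [-1.36 -0.23  1.    2.24  0.22  0.49 -0.71]
2.99 0 0 0.062 [-1.26  1.12  1.36  1.93 -1.2   1.24 -2.73]
2.99 0 0 0.26 [ 0.65  0.46 -1.23  1.78  0.46  1.23  2.28]
2.99 20 20 0.062 [-0.96  0.51  0.83  2.24 -1.53  0.51 -2.26]
2.99 20 20 0.26 [-1.66 -0.4   1.24  2.18  0.44  0.64  2.28]
2.99 25 20 0.062 [ 0.25  0.42 -0.57  2.24  1.53  0.08  1.19]
2.99 25 20 0.26 [-1.36 -0.23  1.    2.24  0.22  0.49  2.43]
```

View pics/w5.png

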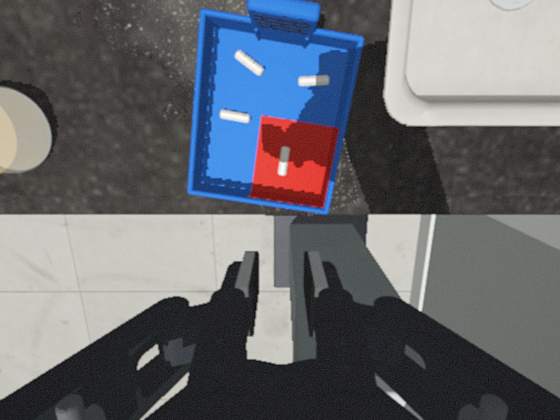

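Stray bar is released in the red patch at (283,161). Now I grip the plate and lift.

```bash
python3 - <<'E'
from h import *
x,y,th=np.load("tote.npy"); Rz=R.from_euler('z',th); g=(Rz.apply([.075,0,0])+[x,y,0])[:2]
D=down(th); o=D.as_quat().tolist()
move_gripper(.05); move_ptp([*g,.16],o); movel([*g,.061],o,.12); print(read_ft_force(),read_eef_pos())
move_gripper(0,110); print(read_finger_gap(),read_ft_force(),read_time_s())
movel([*g,.2],o,.1); pause(.2); print(read_finger_gap(),read_ft_force(),read_ft_torque(),read_time_s(),np.round(read_qpos(),2))
save(read_camera("scene"),"s2.png")
for a,b in[(18,18),(22,22),(26,26)]:
  T=Rz*R.from_euler('yx',[-a,b],degrees=True)*Rz.inv()
  for X in(.54,.58,.62):
   for h in(.2,.25):
    q=inverse_kinematics([X,.14,h],(T*D).as_quat().tolist()); print(a,X,h,None if q is None else np.round(q,2))
E
```

```text
[ 0.82195299  1.19260383 -0.03198308] [0.56332473 0.14841978 0.06173742]
0.010768732797615829 [-0.52533289 -0.10034263  4.68357178] 16.2583
0.010898539529836711 [ 0.07813905  0.40149123 -1.74406103] [-0.03771623 -0.16577032  0.04313712] 18.0 [-0.82  0.34  0.59  1.84 -0.22  1.03 -0.29]
18 0.54 0.2 [-0.82  0.07  0.6   2.18 -0.42  0.52 -0.1 ]
18 0.54 0.25 [-0.86 -0.02  0.63  2.14 -0.26  0.62 -0.26]
18 0.58 0.2 [-0.73  0.16  0.55  2.1  -0.51  0.55 -0.01]
18 0.58 0.25 [-0.8   0.09  0.61  2.05 -0.37  0.64 -0.14]
18 0.62 0.2 [-0.66  0.24  0.51  2.01 -0.56  0.58  0.04]
18 0.62 0.25 [-0.73  0.18  0.58  1.97 -0.46  0.67 -0.07]
22 0.54 0.2 [-0.84  0.04  0.64  2.25 -0.57  0.42  0.04]
22 0.54 0.25 [-0.88 -0.06  0.65  2.2  -0.32  0.51 -0.21]
22 0.58 0.2 [-0.72  0.14  0.56  2.16 -0.67  0.45  0.14]
22 0.58 0.25 [-0.81  0.05  0.63  2.12 -0.47  0.53 -0.06]
22 0.62 0.2 [-0.62  0.21  0.48  2.07 -0.71  0.48  0.17]
22 0.62 0.25 [-0.72  0.14  0.58  2.03 -0.57  0.57  0.03]
26 0.54 0.2 [-0.96  0.02  0.77  2.31 -0.83  0.33  0.28]
26 0.54 0.25 [-0.93 -0.1   0.7   2.26 -0.41  0.39 -0.13]
26 0.58 0.2 [-0.77  0.12  0.61  2.22 -0.95  0.38  0.39]
26 0.58 0.25 [-0.86  0.02  0.68  2.18 -0.62  0.43  0.07]
26 0.62 0.2 [-0.59  0.2   0.46  2.13 -0.96  0.4   0.39]
26 0.62 0.25 [-0.74  0.12  0.6   2.09 -0.74  0.47  0.18]
```

View pics/s2.png

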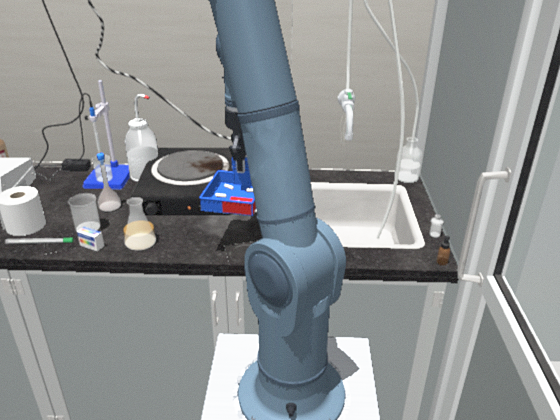

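Tote is held level in the air with all bars inside. Tilting now.

```bash
python3 - <<'E'
from h import *
x,y,th=np.load("tote.npy"); Rz=R.from_euler('z',th); D=down(th)
for a in(11,22):
  T=Rz*R.from_euler('yx',[-a,a],degrees=True)*Rz.inv()
  movel([.57+a/2200,.145-a/4400,.2+.05*a/22],(T*D).as_quat().tolist(),.04)
pause(1); print(read_finger_gap(),read_time_s(),read_eef_pos())
ims=[read_camera(c) for c in("scene","top","wrist")]
cr=[cv2.resize(ims[0][130:270,180:330],(400,373),interpolation=cv2.INTER_CUBIC),cv2.resize(ims[1][160:290,190:329],(400,373),interpolation=cv2.INTER_CUBIC)]
save(np.hstack(cr),"t1.png"); save(ims[2],"w6.png")
E
```

```text
0.010624279384568636 20.7083 [0.58000539 0.13997498 0.25000189]
```

View pics/t1.png

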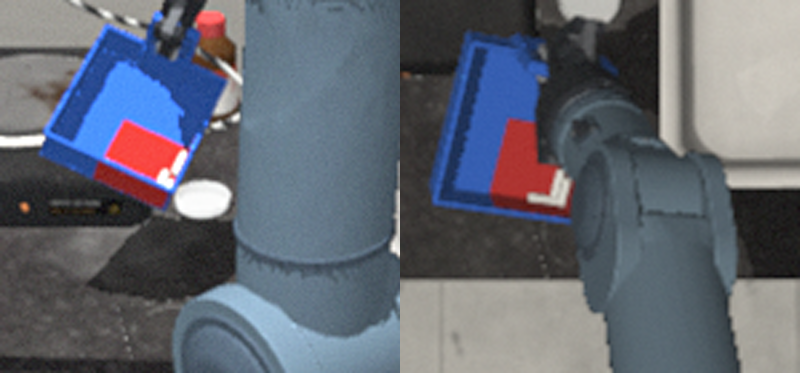

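View pics/w6.png

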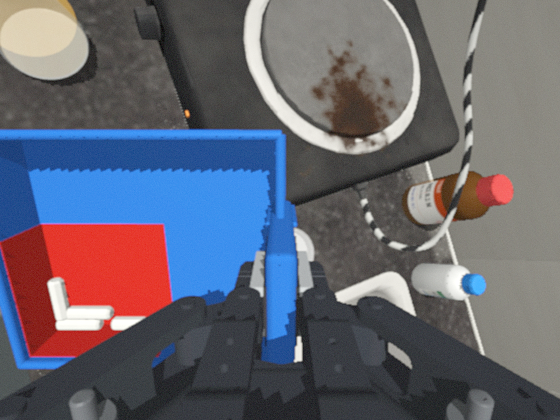

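The wrist view shows four bars in the red corner, centred at about (57,300), (88,312), (80,325) and (~135,323). Before handing in I'll check them against the computed tote frame and confirm nothing is still moving.

```bash
python3 - <<'E'
from h import *
a=read_camera("wrist"); old=cv2.cvtColor(cv2.imread('pics/w6.png'),cv2.COLOR_BGR2RGB)
print("max img diff in tote",cv2.absdiff(a,old)[140:360,0:160].max(2).mean())
p=np.array(read_eef_pos()); x,y,th=np.load("tote.npy")
A=R.from_quat(read_tcp_rot())*down(th).inv()*R.from_euler('z',th)
O=p-A.apply([.075,0,.061]); M=A.as_matrix()
print("tilt",np.degrees(np.arccos(M[2,2])),"corner_under z",(O+M@[-.075,-.065,0])[2])
print("patch corners px",[proj("wrist",O+M@np.array(c)).round().tolist() for c in[(.003,.010,.003),(-.072,.010,.003),(.003,-.062,.003)]],"rim",proj("wrist",O+M@[-.075,-.065,.036]).round())
K,T=P("wrist"); o=-T[:3,:3].T@T[:3,3]
for uv in[(57,300),(88,312),(80,325),(135,323)]:
    d=M.T@T[:3,:3].T@np.linalg.inv(K)@np.array([*uv,1.]); oo=M.T@(o-O); print((oo+d*(.007-oo[2])/d[2]).round(3))
print(read_finger_gap(),np.abs(read_joint_vel()).max(),read_time_s())
E
```

```text
max img diff in tote 5.663579545454546
tilt 30.723336144370638 corner_under z 0.12112870559409566
patch corners px [[162.0, 223.0], [39.0, 223.0], [174.0, 325.0]] rim [ 20. 366.]
[-0.069 -0.04   0.007]
[-0.05  -0.049  0.007]
[-0.057 -0.059  0.007]
[-0.021 -0.058  0.007]
0.010750312165572486 0.030265429851890128 20.9083
```

```bash
python3 - <<'E'
from h import *
pause(1.5); print(np.abs(read_joint_vel()).max(),read_finger_gap(),read_time_s()); print(sign_off())
E
```

```text
0.0032616631811607654 0.010603086746007491 22.4083
the job is handed in; nothing more can be done
None
```

The stray bar is back in the tote, and the job is handed in at 22.4 s with the tote held in the air and all four bars in the red corner. I placed the bar in the red patch and let go of it while the tote stood on the worktop. Then I gripped the plate at 110 N, lifted the tote and tipped it 22° about each of its two axes.

- **Tilt and height:** the tote is tilted about 31°, and the red corner is about 12 cm above the worktop. Both come from the arm pose, assuming no slip in the grip. The red patch corner computed that way fell within about 6 pixels of where the wrist picture shows it.
- **Bars:** the wrist picture shows all four on the red patch. The one nearest the patch edge has its centre about 24 mm inside it. A finger partly hides that bar, so its centre is estimated from its visible end.
- **Grip and stillness:** finger gap is 10.6 mm on the 12 mm plate. It read 10.6–10.9 mm from the grasp on, so there is no sign of slip. Joint speeds are about 0.003 rad/s.
- **Glassware and bottles:** the arm did not come near any of them, but I did not measure their positions again at the end.

No check failed or disagreed.

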